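# Power up the supply in order

### The job

Power up the bench supply for the amplifier on test: with a fingertip, gently press on the upper end (the one with the white bar, away from the robot) of the red main rocker switch, then of the yellow logic rail's, then of the blue amplifier rail's, so that each is fully on before you press the next and all three stay on. Leave the green and white switches off, and do not move, pick up or knock over anything lying around.

Things in the scene. Friction and masses are not known exactly. Their poses are not given: they have to be found in the camera images.
- console: fixed bench power supply: grey wedge, black cheeks, 360 mm wide (y), 285 mm deep; its panel slopes up away from the robot at 0.21 rad, from 45 to 92 mm high, then a 60 mm ledge. Origin on the table under it, x to its back, y to its left. Five rockers in a row across it: red main in the left strip (y = +132 mm), then four plug-in modules, 66 mm apart, in any order.
- yellow_module: plug-in module (logic rail) with the yellow rocker, fixed in the console: grey face plate 62 mm wide, 219 mm long up the slope. Origin at its middle; x level to the console's back, y to its left. Rocker hinge 22 mm down the slope from there; knob (21 mm wide, 15 mm high) 62 mm up from the hinge, two binding posts (20 mm high) 60 mm down from it.
- blue_module: plug-in module (amplifier rail) with the blue rocker, fixed in the console: grey face plate 62 mm wide, 219 mm long up the slope. Origin at its middle; x level to the console's back, y to its left. Rocker hinge 22 mm down the slope from there; knob (21 mm wide, 15 mm high) 62 mm up from the hinge, two binding posts (20 mm high) 60 mm down from it.
- green_module: plug-in module (spare channel) with the green rocker, fixed in the console: grey face plate 62 mm wide, 219 mm long up the slope. Origin at its middle; x level to the console's back, y to its left. Rocker hinge 22 mm down the slope from there; knob (21 mm wide, 15 mm high) 62 mm up from the hinge, two binding posts (20 mm high) 60 mm down from it.
- white_module: plug-in module (spare channel) with the white rocker, fixed in the console: grey face plate 62 mm wide, 219 mm long up the slope. Origin at its middle; x level to the console's back, y to its left. Rocker hinge 22 mm down the slope from there; knob (21 mm wide, 15 mm high) 62 mm up from the hinge, two binding posts (20 mm high) 60 mm down from it.
- red_switch_spot (a point): the spot to press on the red rocker (main switch): mid upper face (end away from the robot, white bar), 11 mm up from the hinge line; moves with the rocker, sinks 4.5 mm when switched on. Axes while off: x up the panel, y to the console's left, z out of the panel. Each of the two faces is 16 mm long, 24 mm wide; the hinge line is 7 mm above the panel, the black frame around it 3 mm.
- red_switch (a joint): angle of the red rocker in rad: 0 off (lower end in, upper end raised), 0.42 on (upper end in, its face then parallel to the panel, 4 mm above its frame). Snap action: pressing takes about 3 N at the end of the upper face, 4 N at the spot; past half-way (0.21) it snaps over and stays. Pressed on beyond, it gives springily (3 N per mm at its end, up to 4 mm) and comes back.
- yellow_switch_spot (a point): the spot to press on the yellow rocker (logic rail): mid upper face (end away from the robot, white bar), 11 mm up from the hinge line; moves with the rocker, sinks 4.5 mm when switched on. Axes while off: x up the panel, y to the console's left, z out of the panel. Each of the two faces is 16 mm long, 24 mm wide; the hinge line is 7 mm above the panel, the black frame around it 3 mm.
- yellow_switch (a joint): angle of the yellow rocker in rad: 0 off (lower end in, upper end raised), 0.42 on (upper end in, its face then parallel to the panel, 4 mm above its frame). Snap action: pressing takes about 3 N at the end of the upper face, 4 N at the spot; past half-way (0.21) it snaps over and stays. Pressed on beyond, it gives springily (3 N per mm at its end, up to 4 mm) and comes back.
- blue_switch_spot (a point): the spot to press on the blue rocker (amplifier rail): mid upper face (end away from the robot, white bar), 11 mm up from the hinge line; moves with the rocker, sinks 4.5 mm when switched on. Axes while off: x up the panel, y to the console's left, z out of the panel. Each of the two faces is 16 mm long, 24 mm wide; the hinge line is 7 mm above the panel, the black frame around it 3 mm.
- blue_switch (a joint): angle of the blue rocker in rad: 0 off (lower end in, upper end raised), 0.42 on (upper end in, its face then parallel to the panel, 4 mm above its frame). Snap action: pressing takes about 3 N at the end of the upper face, 4 N at the spot; past half-way (0.21) it snaps over and stays. Pressed on beyond, it gives springily (3 N per mm at its end, up to 4 mm) and comes back.
- green_switch (a joint): angle of the green rocker in rad: 0 off (lower end in, upper end raised), 0.42 on (upper end in, its face then parallel to the panel, 4 mm above its frame). Snap action: pressing takes about 3 N at the end of the upper face, 4 N at the spot; past half-way (0.21) it snaps over and stays. Pressed on beyond, it gives springily (3 N per mm at its end, up to 4 mm) and comes back. It is to stay off.
- white_switch (a joint): angle of the white rocker in rad: 0 off (lower end in, upper end raised), 0.42 on (upper end in, its face then parallel to the panel, 4 mm above its frame). Snap action: pressing takes about 3 N at the end of the upper face, 4 N at the spot; past half-way (0.21) it snaps over and stays. Pressed on beyond, it gives springily (3 N per mm at its end, up to 4 mm) and comes back. It is to stay off.
- screwdriver: loose red-handled screwdriver, 190 mm, lying in front of the console. Origin under its middle.
- fuse_tray: loose blue open tray with spare fuses, 85 x 65 x 22 mm, in front of the console. Origin under its centre.
- solder_reel: loose metal reel, 48 mm diameter, 38 mm high, standing on the console's ledge. Origin under its centre.
- multimeter: loose yellow hand-held meter, 165 x 82 x 51 mm, lying left of the console. Origin under its centre.
- clipboard: loose clipboard with a sheet, 320 x 225 mm, 17 mm high at its clip, lying at the right. Origin under its centre.
- pen: loose black pen, 128 mm, lying on the clipboard. Origin under its middle.
- cleaner_can: loose spray can, 56 mm diameter, 165 mm high, standing at the left front. Origin under its centre.

How it is judged:
By the outcome, as a careful person would: the job done as asked, in the order asked, and still so for the second after the job is handed in, with the robot touching nothing.
It also fails if it takes over 40 s, if anything falls off the work surface, if the arm or the gripper's body presses on something with over 40 N, if the wrist force passes 120 N, or if a joint passes its speed limit or range.

### The arm

A 6-joint arm with a two-finger parallel gripper is mounted at the origin on the work surface. World frame = base frame: x ahead of the robot, y to its left, z up, the work surface at z = 0. Lengths are in m, angles in degrees, forces in N, time in s.
With the tool pointing down it reaches from about 0.3 to 0.95 m from the base axis. Payload 3.1 kg.
Tool frame: the origin (TCP) lies between the finger pads; the fingertips stand 25 mm ahead of it and the grasp point (between the pads) lies 6 mm ahead of it; x points along the fingers, y is the direction in which the jaws open and shut, and the axes are right-handed (so a half turn about x gives the same grasp; the last joint's range is limited). The gripper opens to 85 mm and grips with 20 to 120 N. Pads are 22 mm wide; open, the fingers measure 114 mm over their backs; the gripper's body (76 mm by 85 mm) begins 54 mm behind the grasp point. The pads swing forward as they close: fully open they stand 13 mm farther back than shut.
Start: joints at [72.955, 17.653, 93.61, -0, 68.738, -3.994], TCP at [0.141, 0.609, 0.256] pointing down, gripper open.
Joint ranges: [-175.34, 175.34], [-45.06, 112.39], [2.9, 150.54], [-68.45, 248.45], [3.09, 151.38], [-168.51, 168.51]. Speed limits (degrees/s): [159.86, 159.86, 180, 180, 180, 180].

### API

Orientations are given as [roll, pitch, yaw] about the fixed x, y, z axes, in that order (R = Rz(yaw) Ry(pitch) Rx(roll)).
In Python, from bench import * gives the robot as it stands.
- The arm moves only by the shell command python3 -m handwheel 'ROWS' [FORCE]. ROWS is JSON, a list of rows, each a list of 7 numbers: the turn, a rotation vector about the tool's x, y, z in rad, then the shift along the tool's x, y, z in cm, then the opening in per cent of the stroke, from 0 (shut) to 100 (fully open). In form: [[rx, ry, rz, tx, ty, tz, gripper], ...]. A call has 1 to 12 rows; each row is the pose to reach, as a shift and turn from the pose commanded when the call began, along the tool's axes at that moment; what a row does not reach only later rows make up. A row lasts 1/10 s, in which the tool goes at most 50 mm and 8.59 degrees, less where a joint would pass 70% of its speed; a pose out of reach is approached as far as the arm can. A call with a gripper value outside its range is refused whole. The fingers move at their own pace and stop on an object; FORCE is the grip in N (left out, the last holds). Time passes only in rows, so rows that repeat a pose let the fingers close. It gives the time, the measured TCP pose, the force and the opening at its end, in the units of the state.
- read_state(): the state, without advancing time (a new reading comes with each control period).
- snapshot(name): name is "scene" or "top" or "wrist"; returns a dict with "color" (480x640x3 uint8, blue, green, red), "fx", "fy", "cx", "cy" (pixels), "rvec" (rotation vector, rad) and "tvec" (3), from world to camera coordinates, as OpenCV has them. Camera axes: x right, y down, z forward; pixel columns grow to the right and rows downward; lengths in m; the calibration is good to about 2 mm. A picture is of the moment at which its call begins. There is no depth.
- sign_off(): hands the job in, once; it reports no verdict.
The state is a dict: "t": time; "qpos": joint angles; "qvel": joint speeds; "tau": joint torques, N m; "tcp_pos": TCP position; "tool_rot": TCP orientation; "contact_force": force on the tool from outside, world axes, zero at the start; "ft_torque": the same for the moment, N m; "finger_gap": opening from 0.0 (shut) to 1.0 (fully open).
Only numpy, scipy, OpenCV 4.12 (cv2) and the standard library are available. Lean on these libraries where they do the work, as an engineer would, in place of code of your own. Each camera call takes 0.05 s, during which the arm holds its last target.

## Working session

There is one attempt and no reset: what is moved stays moved. The work goes in short steps, Python scripts to look and compute and a shell command to move; the robot and the scene stay as the last step left them, time stands still between calls to the robot, and variables do not carry over. Pictures are saved under pics/ and viewed, and the job is handed in when it is done.

```bash
ls; mkdir -p pics
python3 - <<'E'
from bench import *
import cv2
print(read_state())
for n in ("scene","top","wrist"):
    s=snapshot(n); cv2.imwrite(f"pics/{n}0.png",s["color"]); print(n,s["fx"],s["cx"],s["cy"],s["rvec"],s["tvec"])
E
```

```text
pics
{'t': 0.0, 'qpos': array([ 7.29553362e+01,  1.77042468e+01,  9.36900389e+01,  1.48714771e-03,
        6.87364320e+01, -3.99464358e+00]), 'qvel': array([ 0.05301335,  0.00145951, -0.00834185, -0.02069995,  0.07822548,
       -0.00737572]), 'tau': array([-2.47536836e-04, -4.15253592e+01, -2.76665372e+01,  4.12525480e-05,
        1.01211882e-02,  9.88026301e-07]), 'tcp_pos': array([0.14093356, 0.60811992, 0.25504549]), 'tool_rot': array([ -94.60154635,   89.86927495, -107.65210748]), 'contact_force': array([-0.14933541, -0.29873139,  0.03357907]), 'ft_torque': array([-0.01584325, -0.06083933,  0.01533895]), 'finger_gap': 1.0000011667003632}
scene 493.5287024451826 320.1865644014833 239.91426799653263 [ 2.03195208  1.57842291 -0.54803556] [-0.08405258 -0.38073478  1.74182005]
top 477.311237967444 311.9392176588704 239.99175242534142 [ 2.15301247 -2.15350228  0.13382654] [-0.03348649  0.5583404   1.37076745]
wrist 409.00084694931144 315.3710899282753 240.00204581127466 [-2.28267973 -1.81578498 -0.25033447] [-0.62477664 -0.03592239  0.3770644 ]
```

View pics/scene0.png

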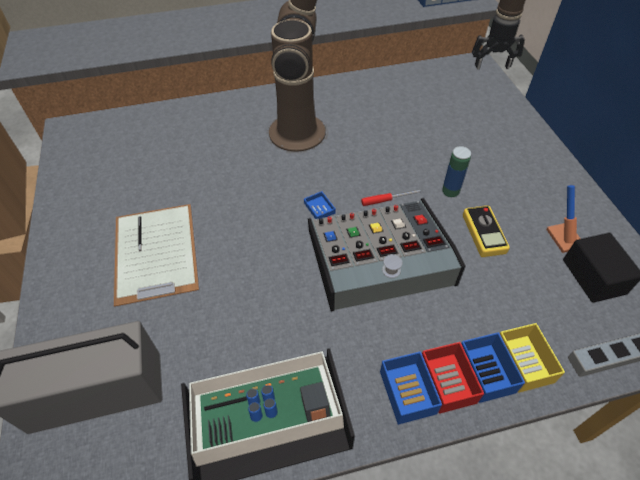

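View pics/top0.png

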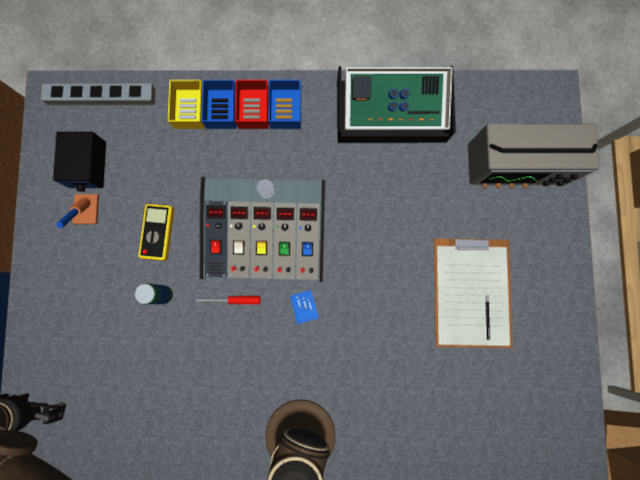

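View pics/wrist0.png

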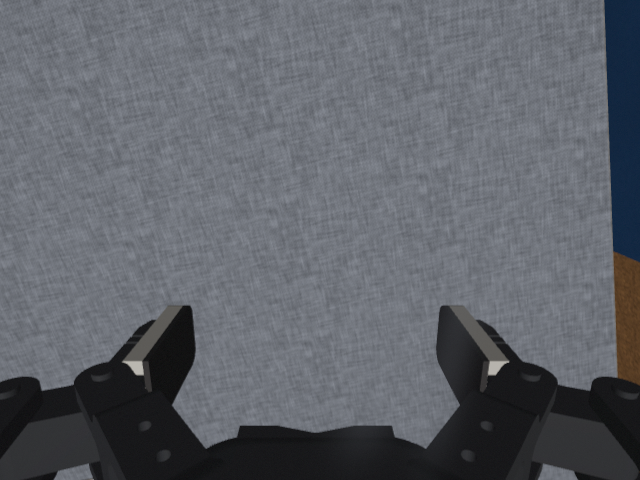

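The overview shows the console in the top view at cols 200–324, rows 178–282. The rockers are red (215,247), white (238,248), yellow (262,248), green (284,249) and blue (307,249). Next I'll measure them by colour.

```bash
cat > h.py <<'E'
import cv2,numpy as np
def cam(s):
    R,_=cv2.Rodrigues(np.array(s["rvec"],float)); t=np.array(s["tvec"],float).reshape(3)
    return R,t
def ray(s,uv):
    R,t=cam(s); d=R.T@np.array([(uv[0]-s["cx"])/s["fx"],(uv[1]-s["cy"])/s["fy"],1.]); return -R.T@t,d/np.linalg.norm(d)
def onplane(s,uv,z):
    o,d=ray(s,uv); return o+d*(z-o[2])/d[2]
def proj(s,P):
    R,t=cam(s); c=R@np.array(P)+t; return np.array([s["fx"]*c[0]/c[2]+s["cx"],s["fy"]*c[1]/c[2]+s["cy"]])
def tri(a,ua,b,ub):
    A=np.zeros((3,3));v=np.zeros(3);rs=[ray(a,ua),ray(b,ub)]
    for o,d in rs:
        M=np.eye(3)-np.outer(d,d);A+=M;v+=M@o
    p=np.linalg.solve(A,v); return p,[np.linalg.norm((np.eye(3)-np.outer(d,d))@(p-o)) for o,d in rs]
def blobs(img,roi):
    x0,y0,x1,y1=roi; h=cv2.cvtColor(img[y0:y1,x0:x1],cv2.COLOR_BGR2HSV); out={}
    rng={'red':((0,150,110),(8,255,255)),'yellow':((22,120,120),(32,255,255)),'green':((45,120,80),(75,255,255)),'blue':((100,130,120),(118,255,255)),'white':((0,0,190),(180,70,255))}
    for k,(a,b) in rng.items():
        m=cv2.inRange(h,a,b); n,l,st,c=cv2.connectedComponentsWithStats(m)
        o=[i for i in range(1,n) if st[i,4]>=8]
        out[k]=[(np.round(c[i]+[x0,y0],1).tolist(),st[i,2:5].tolist()) for i in sorted(o,key=lambda i:-st[i,4])[:3]]
    return out
E
python3 - <<'E'
from bench import *
from h import *
T=snapshot("top");S=snapshot("scene")
for n,s,r in (("top",T,(195,225,330,285)),("scene",S,(305,195,470,280))):
    print(n)
    for k,v in blobs(s["color"],r).items(): print(k,v)
    c=s["color"][r[1]-(50 if n=="top" else 0):r[3],r[0]:r[2]]
    cv2.imwrite(f"pics/{n}z.png",cv2.resize(c,None,fx=4.5,fy=4.5,interpolation=cv2.INTER_CUBIC))
E
```

```text
top
red [([214.9, 246.3], [9, 13, 110]), ([279.0, 269.5], [5, 4, 14]), ([232.8, 268.4], [5, 4, 13])]
yellow [([261.0, 247.4], [9, 13, 110])]
green [([284.0, 248.5], [9, 13, 102])]
blue [([306.9, 248.7], [9, 12, 103])]
white [([237.9, 247.4], [9, 11, 82])]
scene
red [([375.9, 198.9], [30, 10, 190]), ([420.5, 218.9], [12, 9, 76]), ([395.5, 207.4], [4, 5, 13])]
yellow [([375.9, 227.2], [12, 10, 82]), ([466.9, 214.9], [6, 17, 56])]
green [([353.2, 231.6], [11, 8, 58])]
blue [([319.1, 205.1], [30, 22, 298]), ([330.1, 235.7], [11, 9, 69])]
white [([397.9, 221.5], [9, 6, 41])]
```

View pics/topz.png

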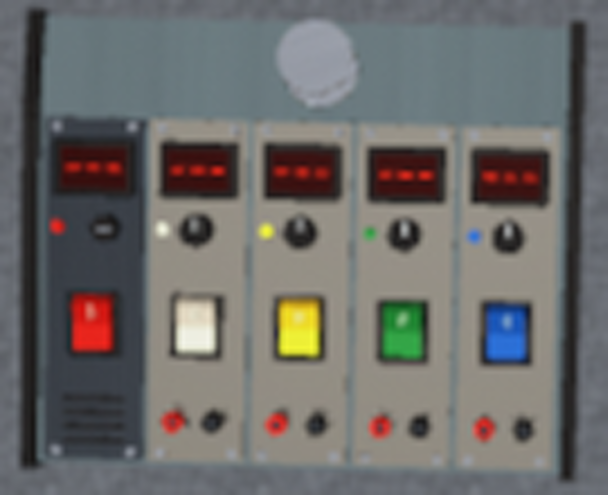

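View pics/scenez.png

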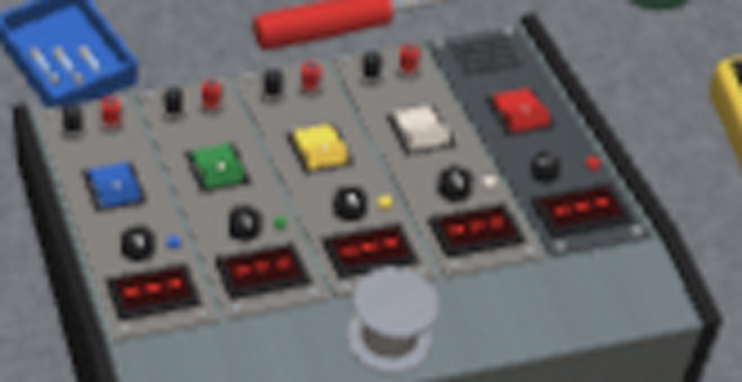

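Run:
```python
from bench import *
from h import *
from scipy.spatial.transform import Rotation as Ro
np.set_printoptions(precision=4,suppress=True)
T=snapshot("top");S=snapshot("scene")
top=dict(red=(214.9,246.3),white=(237.9,247.4),yellow=(261,247.4),green=(284,248.5),blue=(306.9,248.7))
sc=dict(red=(420.5,218.9),white=(397.9,221.5),yellow=(375.9,227.2),green=(353.2,231.6),blue=(330.1,235.7))
P={}
for k in top:
    p,e=tri(T,top[k],S,sc[k]); P[k]=onplane(T,top[k],.072); print(k,p,e,P[k])
d=P['red']-P['blue']; print("yaw",np.arctan2(-d[0],d[1]),np.linalg.norm(d))
s=read_state(); R=Ro.from_euler('xyz',s['tool_rot'],degrees=True).as_matrix(); print(R)
W=snapshot("wrist"); Rw,t=cam(W); print("wrist cam pos",-Rw.T@t,"fwd",Rw[2],"in tool",R.T@(-Rw.T@t-s['tcp_pos']))
print("pen corners check: can", onplane(T,(148,294),.165),"reel",onplane(T,(265,187),.13))
```

```text
red [0.5363 0.246  0.067 ] [np.float64(0.00044912783176896844), np.float64(0.0004491278317690964)] [0.5356 0.2445 0.072 ]
white [0.5325 0.1789 0.0713] [np.float64(0.0003759387198031023), np.float64(0.0003759387198031299)] [0.5324 0.1785 0.072 ]
yellow [0.5331 0.1136 0.0666] [np.float64(0.0007510540984712675), np.float64(0.0007510540984712249)] [0.5323 0.1122 0.072 ]
green [0.5303 0.0477 0.064 ] [np.float64(0.0009994521612295799), np.float64(0.0009994521612295736)] [0.5291 0.0463 0.072 ]
blue [ 0.5294 -0.0186  0.0655] [np.float64(0.0006392301574259254), np.float64(0.0006392301574258966)] [ 0.5285 -0.0193  0.072 ]
yaw -0.02664777262360569 0.2639504710753601
[[-0.0002  0.2259  0.9742]
 [-0.0005  0.9742 -0.2259]
 [-1.     -0.0005 -0.    ]]
wrist cam pos [0.0749 0.6242 0.3736] fwd [ 0.264  -0.0593 -0.9627] in tool [-0.1176  0.0001 -0.068 ]
pen corners check: can [0.3982 0.3985 0.165 ] reel [0.6953 0.0969 0.13  ]
```

```bash
cat >> h.py <<'E'
from scipy.spatial.transform import Rotation as Ro
A=0.21
def frame(yaw):
    c=Ro.from_euler('z',yaw).as_matrix()
    up=c@[np.cos(A),0,np.sin(A)]; left=c@[0,1.,0]; n=c@[-np.sin(A),0,np.cos(A)]
    return up,left,n
def row(st,hinge,yaw,u,l,h):
    """tip to hinge(point on panel) + u up, l left, h out of panel; returns rotvec, cm in tool axes"""
    up,left,n=frame(yaw); tip=np.array(hinge)+u*up+l*left+h*n
    tcp=tip+.025*n; Rt=np.stack([-n,left,up],1)
    R=Ro.from_euler('xyz',st['tool_rot'],degrees=True).as_matrix()
    return Ro.from_matrix(R.T@Rt).as_rotvec(), R.T@(tcp-st['tcp_pos'])*100, tcp
E
python3 - <<'E'
from bench import *
from h import *
np.set_printoptions(precision=3,suppress=True)
print(row(read_state(),(.537,.2445,.064),-.027,.014,0,.09))
E
```

```text
(array([-0.2  , -0.209,  0.021]), array([  7.676, -26.746,  45.783]), array([0.527, 0.245, 0.179]))
```

```bash
python3 -m handwheel '[[-0.02,-0.02,0,0,-2.5,4.2,100],[-0.04,-0.04,0,0,-5,8.5,50],[-0.06,-0.06,0,0,-7.5,12.7,0],[-0.08,-0.08,0.01,0,-10,17,0],[-0.1,-0.1,0.01,0,-12.5,21.2,0],[-0.12,-0.12,0.01,0,-15,25.5,0],[-0.14,-0.14,0.01,0,-17.5,29.8,0],[-0.16,-0.16,0.02,0,-20,34,0],[-0.18,-0.18,0.02,0,-22.5,38.3,0],[-0.2,-0.2,0.02,0,-25,42.5,0],[-0.2,-0.209,0.021,2,-26.5,45.5,0],[-0.2,-0.209,0.021,4,-26.7,45.8,0]]' 20
python3 - <<'E'
from bench import *
from h import *
np.set_printoptions(precision=3,suppress=True)
W=snapshot("wrist"); cv2.imwrite("pics/w1.png",W["color"]); s=read_state();print(s['t'],s['tcp_pos'],s['finger_gap'],s['contact_force'])
print(row(s,(.537,.2445,.064),-.027,.014,0,.09))
print(blobs(W["color"],(0,0,640,480)))
E
```

```text
t: 1.6
tcp_pos: [0.5307, 0.2428, 0.2175]
tool_rot: [0.2, 77.7, -1.6]
contact_force: [-1.3, 0.4, -0.8]
finger_gap: 0.002
1.65 [0.527 0.242 0.212] -0.0016272001582847502 [-0.836 -1.201 -2.584]
(array([-0.003, -0.005,  0.003]), array([ 3.229,  0.261, -0.691]), array([0.527, 0.245, 0.179]))
{'red': [([316.9, 194.5], [39, 53, 1912]), ([114.6, 96.2], [31, 23, 470]), ([8.8, 98.5], [21, 23, 371])], 'yellow': [([537.2, 194.5], [164, 202, 8076]), ([113.7, 195.9], [47, 53, 2159]), ([159.1, 282.7], [13, 12, 125])], 'green': [([14.4, 197.2], [38, 53, 1463]), ([63.2, 283.9], [13, 11, 102])], 'blue': [], 'white': [([545.7, 282.8], [80, 42, 2642]), ([214.3, 194.5], [39, 50, 1858]), ([253.7, 283.2], [12, 12, 107])]}
```

View pics/w1.png

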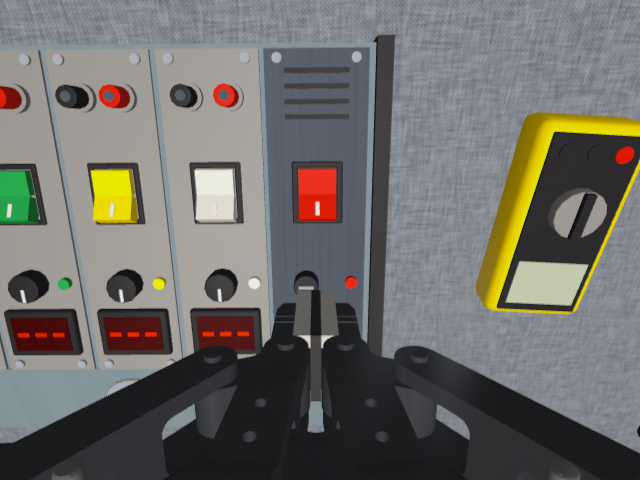

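The wrist picture shows the closed fingertips (col 316, row ~295) in line with the red rocker. Its black frame spans cols 292–342 and rows 161–223, with the white bar on the far end at row ~208. I'll use the frames to refine the position and the known 132 mm spacing to get the panel height.

```bash
cat >> h.py <<'E'
def plane_pt(s,uv,p0,n):
    o,d=ray(s,uv); return o+d*(((np.array(p0)-o)@n)/(d@n))
E
python3 - <<'E'
from bench import *
from h import *
np.set_printoptions(precision=4,suppress=True)
W=snapshot("wrist"); img=W["color"]; st=read_state(); print(st['t'],st['tcp_pos'])
hsv=cv2.cvtColor(img,cv2.COLOR_BGR2HSV)
# dark frames, plus hinge line profile
m=cv2.inRange(hsv[...,2],0,48)
for k,(c,r) in dict(red=(317,194),white=(214,194),yellow=(114,195)).items():
    # frame outer edges from V profiles through the middle
    cols=slice(c-8,c+9)
    v=img[140:245,c-14:c-6].mean(axis=(1,2)); 
    print(k,"vertical dark rows",[i+140 for i in range(len(v)) if v[i]<60])
    h=img[r-14:r-6,c-45:c+46].mean(axis=(0,2)); print("  horizontal dark",[i+c-45 for i in range(len(h)) if h[i]<60])
    print("  profile",np.round(img[184:204,c-10:c-4].mean(axis=(1,2))).astype(int))
# normal/depth from spacing
up,left,n=frame(-.027)
for z in (.058,.062,.066,.070,.074,.078):
    p=[plane_pt(W,u,(.537,.2445,z),n) for u in ((316.9,194.5),(214.3,194.5),(113.7,195.9))]
    d=p[0]-p[2]; print(z,np.linalg.norm(d),np.arctan2(-d[0],d[1]),p[0],p[2])
E
```

```text
1.7 [0.5256 0.2431 0.213 ]
red vertical dark rows [172, 173, 177]
  horizontal dark [294, 298, 339, 343, 344]
  profile [104 104 104 104 105 104 104 104 104 104 104 105 104 104 104 104 104 104
 105 104]
white vertical dark rows [173, 174, 177]
  horizontal dark [192, 193, 237, 241]
  profile [231 231 231 231 231 231 231 231 231 231 231 231 231 231 231 231 231 231
 231 231]
yellow vertical dark rows [174, 175, 176, 177]
  horizontal dark [90, 135, 136, 138]
  profile [155 155 155 155 155 155 155 155 155 155 155 155 155 155 155 155 155 155
 155 155]
0.058 0.13562114133004485 -0.023060771168394115 [0.5353 0.2433 0.0576] [0.5322 0.1077 0.0578]
0.062 0.13366231158117994 -0.023060771168393814 [0.5339 0.2433 0.0613] [0.5308 0.1097 0.0614]
0.066 0.13170348183231495 -0.02306077116839435 [0.5324 0.2433 0.065 ] [0.5294 0.1117 0.0651]
0.07 0.12974465208345 -0.023060771168394043 [0.531  0.2434 0.0687] [0.528  0.1137 0.0688]
0.074 0.12778582233458508 -0.023060771168394594 [0.5296 0.2434 0.0724] [0.5266 0.1156 0.0725]
0.078 0.1258269925857201 -0.023060771168394285 [0.5281 0.2434 0.0761] [0.5252 0.1176 0.0762]
```

```bash
python3 -m handwheel '[[0,0,0,1,0.2,0,0],[0,0,0,2,0.2,0,0],[0,0,0,2,0.2,0,0],[0,0,0,2,0.2,0,0],[0,0,0,2,0.2,0,0]]'
python3 - <<'E'
from bench import *
from h import *
np.set_printoptions(precision=4,suppress=True)
W=snapshot("wrist"); img=W["color"]; cv2.imwrite("pics/w2.png",img)
cv2.imwrite("pics/w2z.png",cv2.resize(img[130:330,60:360],None,fx=2.6,fy=2.6,interpolation=cv2.INTER_CUBIC))
st=read_state(); print(st['tcp_pos'],st['tool_rot'])
b=blobs(img,(0,0,640,480)); q=[]
for k in('red','white','yellow','green'): print(k,b[k]); 
u=[b[k][0 if k!='yellow' and k!='white' else 1][0] for k in ('red','white','yellow','green')]
up,left,n=frame(-.027)
np.save('u.npy',u)
for z in (.062,.066,.070,.074,.078):
    p=[plane_pt(W,x,(.537,.2445,z),n) for x in (u[0],u[2])]
    d=p[0]-p[1]; print(z,np.linalg.norm(d),np.arctan2(-d[0],d[1]),p[0],p[1])
E
```

```text
t: 2.2
tcp_pos: [0.5314, 0.2479, 0.1973]
tool_rot: [0.1, 77.9, -1.4]
contact_force: [0.1, 0.1, 0.5]
finger_gap: 0.002
[0.5315 0.2478 0.1974] [ 0.1186 77.9208 -1.3922]
red [([308.6, 206.6], [42, 57, 2217]), ([90.0, 100.7], [35, 25, 577]), ([210.1, 100.5], [28, 25, 431])]
white [([551.5, 298.8], [86, 44, 2892]), ([198.4, 206.4], [42, 54, 2146]), ([241.3, 300.6], [13, 12, 121])]
yellow [([538.9, 206.7], [163, 211, 8758]), ([90.6, 207.4], [52, 56, 2476]), ([140.1, 299.5], [15, 14, 148])]
green [([37.7, 300.3], [16, 12, 118]), ([2.9, 234.4], [8, 3, 17])]
0.062 0.13565926657340216 -0.022815676071878465 [0.5407 0.2441 0.0628] [0.5376 0.1084 0.0629]
0.066 0.13354401884211992 -0.022815676071878652 [0.5391 0.2441 0.0665] [0.5361 0.1106 0.0666]
0.07 0.13142877111083773 -0.022815676071878004 [0.5375 0.2442 0.0701] [0.5345 0.1128 0.0702]
0.074 0.12931352337955554 -0.022815676071878184 [0.536  0.2443 0.0738] [0.533  0.1151 0.0739]
0.078 0.12719827564827332 -0.022815676071878378 [0.5344 0.2444 0.0774] [0.5315 0.1173 0.0776]
```

View pics/w2z.png

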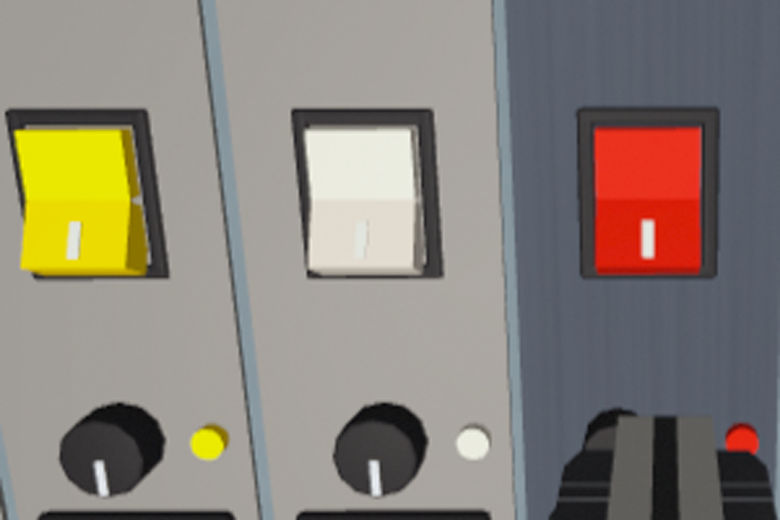

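Run:
```python
from bench import *
from h import *
np.set_printoptions(precision=3,suppress=True)
W=snapshot("wrist"); st=read_state(); R=Ro.from_euler('xyz',st['tool_rot'],degrees=True).as_matrix()
for q in ((25,0,-11),(25,7,-11),(25,0,0)): print(q,proj(W,st['tcp_pos']+R@(np.array(q)/1000)))
H=plane_pt(W,(308.5,206.2),(.5378,.2442,.0697),frame(-.025)[2]); print(H)
print(row(st,H,-.025,.014,0,.02))
```

```text
(25, 0, -11) [314.204 283.754]
(25, 7, -11) [332.972 283.746]
(25, 0, 0) [314.209 310.762]
[0.538 0.244 0.07 ]
(array([-0.002,  0.001, -0.   ]), array([ 8.124, -0.343, -0.664]), array([0.542, 0.244, 0.117]))
```

```bash
python3 -m handwheel '[[0,0,0,3,-0.35,-0.65,0],[0,0,0,6,-0.35,-0.65,0],[0,0,0,8,-0.35,-0.65,0],[0,0,0,8.6,-0.35,-0.65,0],[0,0,0,8.6,-0.35,-0.65,0],[0,0,0,8.6,-0.35,-0.65,0]]'
python3 - <<'E'
from bench import *
from h import *
np.set_printoptions(precision=3,suppress=True)
W=snapshot("wrist"); st=read_state(); cv2.imwrite("pics/w3.png",W["color"]); print(st['contact_force'])
print(row(st,(.538,.2442,.070),-.025,.014,0,0))
E
```

```text
t: 2.9
tcp_pos: [0.5435, 0.2438, 0.1125]
tool_rot: [0.2, 77.9, -1.3]
contact_force: [0.6, 0.9, 0.4]
finger_gap: 0.0
[0.326 0.561 0.716]
(array([-0.002,  0.002, -0.001]), array([ 1.569,  0.015, -0.055]), array([0.546, 0.244, 0.097]))
```

View pics/w3.png

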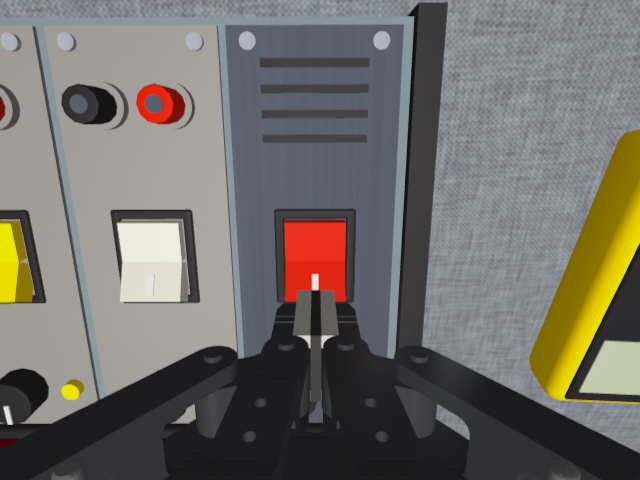

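```bash
python3 -m handwheel '[[0,0,0,0.5,0,-0.15,0],[0,0,0,0.8,0,-0.15,0],[0,0,0,0.9,0,-0.15,0],[0,0,0,1.0,0,-0.15,0],[0,0,0,1.1,0,-0.15,0],[0,0,0,1.2,0,-0.15,0],[0,0,0,1.2,0,-0.15,0]]'
python3 - <<'E'
from bench import *
from h import *
np.set_printoptions(precision=3,suppress=True)
W=snapshot("wrist"); st=read_state(); cv2.imwrite("pics/w4.png",W["color"]); print(st['contact_force'])
print(row(st,(.538,.2442,.070),-.025,.0125,0,0))
E
```

```text
t: 3.65
tcp_pos: [0.5429, 0.2431, 0.0983]
tool_rot: [-0.2, 78.1, -1.8]
contact_force: [-0.4, 0.3, -0.1]
finger_gap: -0.001
[ 0.028 -0.158 -0.307]
(array([-0.002, -0.002,  0.001]), array([0.171, 0.101, 0.173]), array([0.545, 0.244, 0.097]))
```

View pics/w4.png

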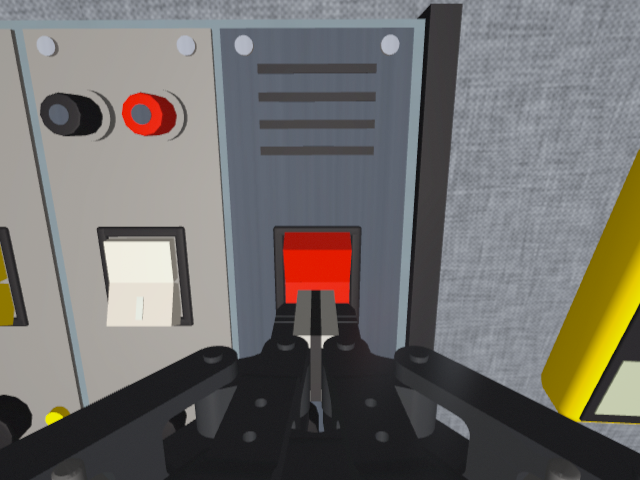

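The red rocker has snapped over: its lower face now stands raised, with a dark end face at rows 232–250. I'll push 2 mm more to make sure it is home, then retract and check.

```bash
python3 -m handwheel '[[0,0,0,0.1,0,0,0],[0,0,0,0.2,0,0,0],[0,0,0,0.25,0,0,0]]'; python3 -m handwheel '[[0,0,0,-1,0,0,0],[0,0,0,-3,0,0,0],[0,0,0,-6,0,0,0],[0,0,0,-6,0,0,0],[0,0,0,-6,0,0,0]]'
python3 - <<'E'
from bench import *
from h import *
np.set_printoptions(precision=3,suppress=True)
W=snapshot("wrist"); st=read_state(); cv2.imwrite("pics/w5.png",W["color"]); print(st['contact_force'])
print(row(st,(.538,.2442,.070),-.025,.0125,0,0))
b=blobs(W["color"],(0,130,500,340))
for k in b: print(k,b[k])
E
```

```text
t: 4.0
tcp_pos: [0.5437, 0.2433, 0.0973]
tool_rot: [-0.2, 78.1, -1.8]
contact_force: [-5.3, -0.5, 9.4]
finger_gap: -0.001
t: 4.5
tcp_pos: [0.5324, 0.244, 0.1567]
tool_rot: [0.3, 77.9, -1.3]
contact_force: [-0.5, 0.1, 0.0]
finger_gap: -0.002
[-0.338 -0.533 -0.498]
(array([-0.002, -0.   ,  0.   ]), array([5.99 , 0.078, 0.096]), array([0.545, 0.244, 0.097]))
red [([314.9, 230.4], [50, 68, 3077])]
yellow [([59.0, 236.0], [63, 65, 3435]), ([120.0, 336.9], [16, 6, 73])]
green [([1.6, 338.2], [5, 3, 12])]
blue []
white [([185.2, 235.9], [50, 63, 2952]), ([55.5, 254.1], [6, 17, 83]), ([315.0, 252.7], [5, 16, 78])]
```

View pics/w5.png

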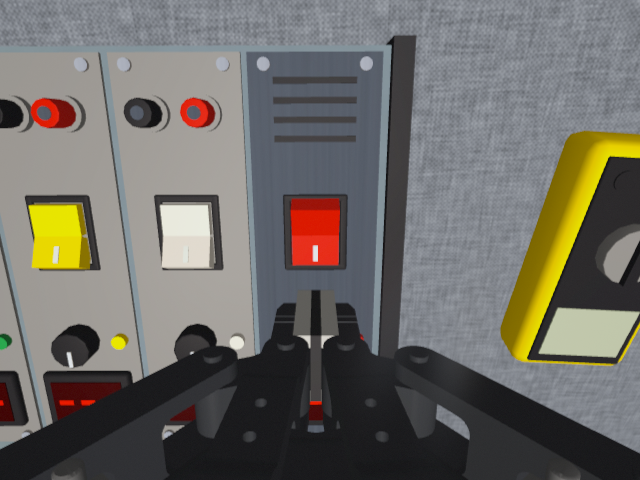

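Red is on: it now shows a bright upper face, a raised dark lower face, and the indicator lit red at (362,337). Next is the yellow one, 132 mm to the right.

```bash
python3 -m handwheel '[[0,0,0,0,-4,0.1,0],[0,0,0,0,-8,0.1,0],[0,0,0,0,-12,0.1,0],[0,0,0,0,-13.1,0.1,0],[0,0,0,0,-13.1,0.1,0],[0,0,0,0,-13.1,0.1,0],[0,0,0,0,-13.1,0.1,0]]'
python3 - <<'E'
from bench import *
from h import *
np.set_printoptions(precision=3,suppress=True)
W=snapshot("wrist"); st=read_state(); cv2.imwrite("pics/w6.png",W["color"]); print(st['contact_force'])
print(row(st,(.538,.2442,.070),-.025,.0125,-.132,0))
b=blobs(W["color"],(0,130,640,340))
for k in b: print(k,b[k])
n=frame(-.025)[2]
for c in (315,): print(plane_pt(W,(b['yellow'][0][0][0],234),(.538,.2442,.070),n))
E
```

```text
t: 5.25
tcp_pos: [0.5293, 0.1138, 0.1554]
tool_rot: [0.1, 78.0, -1.4]
contact_force: [0.5, 0.2, 0.5]
finger_gap: -0.003
[-0.666  0.435  0.45 ]
(array([-0.001, -0.   , -0.   ]), array([ 5.977, -0.158,  0.001]), array([0.542, 0.112, 0.097]))
red [([573.2, 232.1], [67, 67, 3133]), ([592.6, 338.2], [10, 3, 23])]
yellow [([311.5, 236.4], [48, 65, 3021])]
green [([181.3, 236.8], [51, 64, 2957]), ([232.3, 338.6], [10, 2, 17])]
blue [([50.9, 236.7], [53, 64, 2936]), ([112.8, 338.6], [9, 2, 15])]
white [([442.1, 236.3], [50, 62, 2888]), ([312.0, 255.0], [5, 17, 83]), ([568.0, 254.2], [7, 17, 77])]
[0.533 0.112 0.07 ]
```

View pics/w6.png

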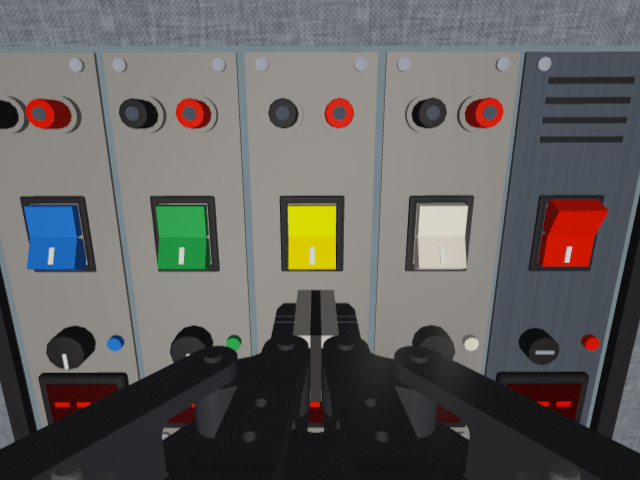

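Red is clearly on (573,232) and the tips line up with yellow (311,236). Pressing yellow with the same profile.

```bash
python3 -m handwheel '[[0,0,0,2.5,-0.15,0,0],[0,0,0,4.4,-0.15,0,0],[0,0,0,5,-0.15,0,0],[0,0,0,5.2,-0.15,0,0],[0,0,0,5.4,-0.15,0,0],[0,0,0,5.6,-0.15,0,0],[0,0,0,5.7,-0.15,0,0],[0,0,0,5.8,-0.15,0,0],[0,0,0,5.85,-0.15,0,0],[0,0,0,5.85,-0.15,0,0]]'
python3 - <<'E'
from bench import *
from h import *
np.set_printoptions(precision=3,suppress=True)
W=snapshot("wrist"); st=read_state(); cv2.imwrite("pics/w7.png",W["color"]); print(st['contact_force'])
print(row(st,(.538,.2442,.070),-.025,.0125,-.132,0))
E
```

```text
t: 6.3
tcp_pos: [0.5415, 0.1108, 0.0985]
tool_rot: [-0.0, 78.0, -1.6]
contact_force: [-0.2, -0.2, 0.4]
finger_gap: -0.001
[-1.228  0.03  -0.161]
(array([-0.002, -0.   ,  0.001]), array([ 0.147,  0.132, -0.009]), array([0.542, 0.112, 0.097]))
```

View pics/w7.png

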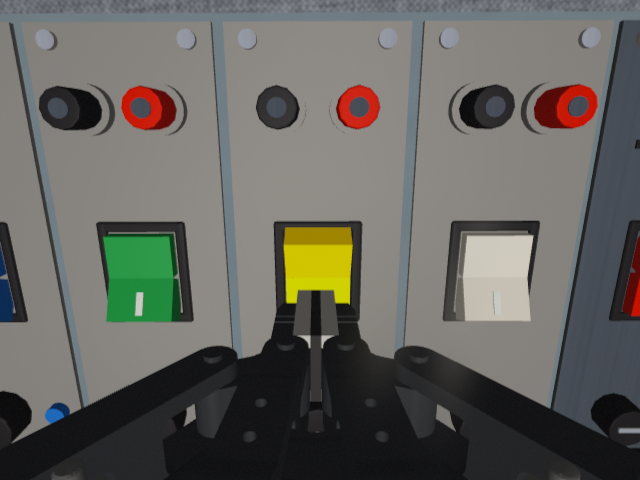

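Yellow has snapped over, with its dark lower end face at rows 228–245. A small extra push, then retract and move across to blue, which is another 132 mm.

```bash
python3 -m handwheel '[[0,0,0,0.1,0,0,0],[0,0,0,0.15,0,0,0]]'; python3 -m handwheel '[[0,0,0,-1,0,0,0],[0,0,0,-3,0,0,0],[0,0,0,-6,0,0,0],[0,0,0,-6,-4,0,0],[0,0,0,-6,-8,0,0],[0,0,0,-6,-12,0,0],[0,0,0,-6,-13.1,0,0],[0,0,0,-6,-13.1,0,0],[0,0,0,-6,-13.1,0,0],[0,0,0,-6,-13.1,0,0]]'
python3 - <<'E'
from bench import *
from h import *
np.set_printoptions(precision=3,suppress=True)
W=snapshot("wrist"); st=read_state(); cv2.imwrite("pics/w8.png",W["color"]); print(st['contact_force'])
print(row(st,(.538,.2442,.070),-.025,.0125,-.264,0))
b=blobs(W["color"],(200,130,400,340)); print(b['blue'])
print(plane_pt(W,(b['blue'][0][0][0],234),(.538,.2442,.070),frame(-.025)[2]), np.array((.538,.2442,.070))-.264*frame(-.025)[1])
E
```

```text
t: 6.55
tcp_pos: [0.5418, 0.1108, 0.0975]
tool_rot: [-0.0, 78.0, -1.6]
contact_force: [-3.6, -0.9, 6.8]
finger_gap: 0.004
t: 7.55
tcp_pos: [0.5256, -0.0186, 0.1556]
tool_rot: [0.1, 78.0, -1.4]
contact_force: [0.5, -0.2, 0.3]
finger_gap: 0.001
[-0.084 -0.59   0.448]
(array([-0.   , -0.001, -0.   ]), array([ 5.988, -0.11 ,  0.047]), array([ 0.538, -0.02 ,  0.097]))
[([312.5, 237.0], [48, 64, 2927])]
[ 0.529 -0.02   0.07 ] [ 0.531 -0.02   0.07 ]
```

View pics/w8.png

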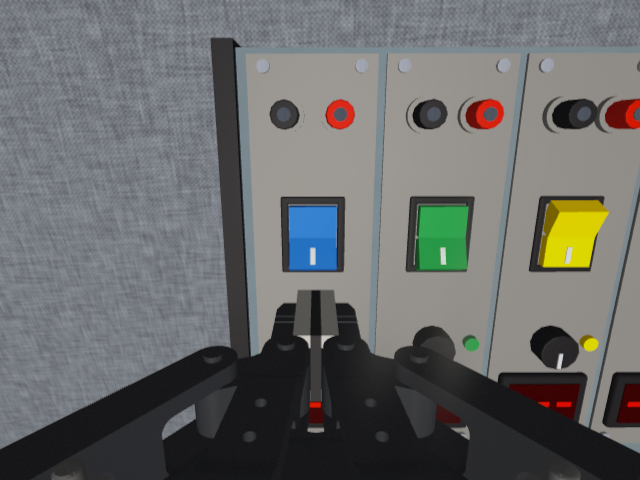

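Yellow is on (573,235) and green is off (441,238). The tips line up with blue (312,237), so I'll press it the same way.

```bash
python3 -m handwheel '[[0,0,0,2.5,-0.1,0,0],[0,0,0,4.4,-0.1,0,0],[0,0,0,5,-0.1,0,0],[0,0,0,5.2,-0.1,0,0],[0,0,0,5.4,-0.1,0,0],[0,0,0,5.6,-0.1,0,0],[0,0,0,5.7,-0.1,0,0],[0,0,0,5.8,-0.1,0,0],[0,0,0,5.85,-0.1,0,0],[0,0,0,5.85,-0.1,0,0]]'; python3 -m handwheel '[[0,0,0,0.1,0,0,0],[0,0,0,0.15,0,0,0]]'; python3 -m handwheel '[[0,0,0,-1,0,0,0],[0,0,0,-3,0,0,0],[0,0,0,-7,0,0,0],[0,0,0,-11,0,0,0],[0,0,0,-14,4,0,0],[0,0,0,-14,8,0,0],[0,0,0,-14,12,0,0],[0,0,0,-14,12,0,0],[0,0,0,-14,12,0,0],[0,0,0,-14,12,0,0]]'
python3 - <<'E'
from bench import *
from h import *
for n in("wrist","top","scene"):
    W=snapshot(n); c=W["color"]
    if n=="top": c=cv2.resize(c[160:330,120:340],None,fx=3.4,fy=3.4)
    cv2.imwrite(f"pics/{n}9.png",c)
st=read_state(); print(st['contact_force'],st['t'],abs(st['qvel']).max())
E
```

```text
t: 8.6
tcp_pos: [0.5379, -0.0212, 0.0985]
tool_rot: [-0.1, 78.0, -1.6]
contact_force: [0.3, 0.0, -0.7]
finger_gap: 0.003
t: 8.8
tcp_pos: [0.5383, -0.0212, 0.0975]
tool_rot: [-0.0, 78.0, -1.6]
contact_force: [-2.7, -0.6, 7.1]
finger_gap: 0.0
t: 9.8
tcp_pos: [0.5119, 0.099, 0.2337]
tool_rot: [-0.2, 78.0, -1.7]
contact_force: [0.3, 0.1, 0.4]
finger_gap: 0.001
[-0.32783123 -0.09259666 -0.51818892] 9.95 0.12592767736092456
```

View pics/wrist9.png

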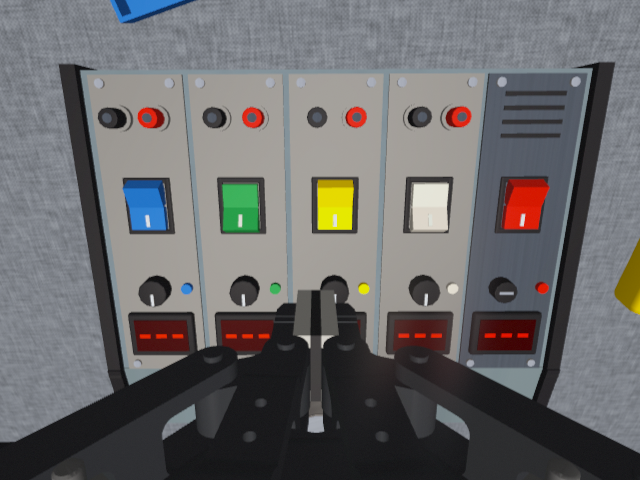

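View pics/scene9.png

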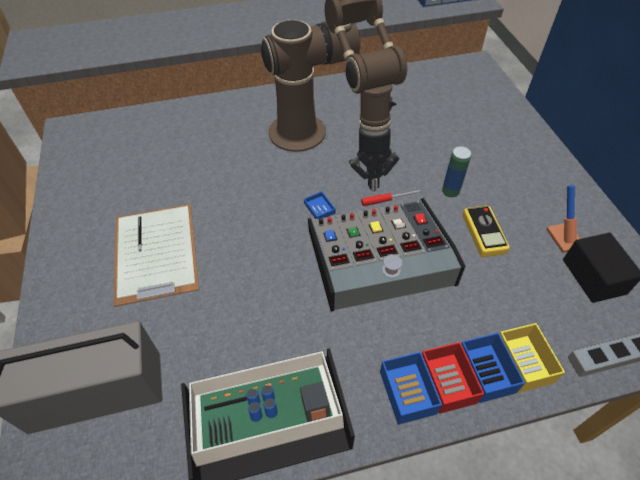

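The wrist view shows blue (147,206), yellow (334,205) and red (525,205) on, each with a raised dark lower face. Green (240,206) and white (430,206) are off. In the scene view nothing loose has moved and the arm is clear of the console.

```bash
python3 -c "
from bench import *
print(sign_off())"
```

```text
the job is handed in; nothing more can be done
None
```

I switched on red, then yellow, then blue with the closed fingertips, pressing square to the panel, and handed the job in at about 10 s. Red and yellow were each seen snapped over before I pressed the next. After each snap I pushed about 1 mm further; the wrist force read about 8–11 N at the end of that push.

**Last checks:** the final wrist picture shows red, yellow and blue on, and green and white off. The scene picture shows the loose objects where they were at the start. The arm was about 0.13 m above the panel, with the force reading near zero (under 1 N, noise).

**Disagreement:** the springy resistance began about 1–3 mm higher than my camera-based panel height predicted. I set the depth of the yellow and blue presses from the red one.

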